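# Length check of a brass sleeve on the bench caliper

## Robot

A 6-joint arm with a two-finger parallel gripper is mounted at the origin on the work surface. World frame = base frame: x ahead of the robot, y to its left, z up, the work surface at z = 0. Lengths are in m, angles in rad, forces in N, time in s.
With the tool pointing down it reaches from about 0.3 to 0.775 m from the base axis. Payload 14.6 kg.
Tool frame: the origin (TCP) lies between the finger pads; the fingertips stand 25 mm ahead of it and the grasp point (between the pads) lies 6 mm ahead of it; z points along the fingers, y is the line along which they close (so a half turn about z gives the same grasp; the last joint's range is limited). The gripper opens to 85 mm and grips with 20 to 120 N. Pads are 22 mm wide; open, the fingers measure 114 mm over their backs; the gripper's body (76 mm by 85 mm) begins 54 mm behind the grasp point. The pads swing forward as they close: fully open they stand 13 mm farther back than shut.
Start: joints at [-1.385, 0.3, 1.521, -0, 1.321, -0.067], TCP at [0.138, -0.533, 0.256] pointing down, gripper open.
Joint ranges: [-3.03, 3.03], [-0.79, 2.21], [0.23, 2.52], [-1.04, 4.18], [0, 3.07], [-2.55, 2.55]. Speed limits (rad/s): [2.22, 2.22, 2.57, 3.14, 3.14, 3.14].

## Interface

Orientations are given as a rotation vector (axis times angle).
In Python, from bench import * gives the robot as it stands. The module is installed in compiled form; this text tells all that it offers.
- The arm moves only by the shell command python3 -m handwheel 'ROWS' [FORCE]. ROWS is a JSON object of lists of equal length, an entry for each row: "claw": the gripper's target within -1 to 1 (shut at 1, half-way at 0, fully open at -1); "delta_pos": the shift along the tool's x, y, z in mm, a list of three; "turn": the turn, a rotation vector about the tool's x, y, z in rad, a list of three. A call has 1 to 20 rows; each row is the pose to reach, as a shift and turn from the pose commanded when the call began, along the tool's axes at that moment; what a row does not reach only later rows make up. A row lasts 1/10 s, in which the tool goes at most 50 mm and 8.59 degrees, less where a joint would pass 70% of its speed; a pose out of reach is approached as far as the arm can. A call with a gripper value outside its range is refused whole. The fingers move at their own pace and stop on an object; FORCE is the grip in N (left out, the last holds). Time passes only in rows, so rows that repeat a pose let the fingers close. It gives the time, the measured TCP pose, the force, the opening and the grip force at its end, in the units of the state.
- read_state(): the state, without advancing time (a new reading comes with each control period).
- read_camera(name): name is "scene" or "top"; returns the picture (420x560x3 uint8, blue, green, red); there is no depth.
- camera_info(name): a dict with "vfov" (degrees; the focal length in pixels is half the picture's height over the tangent of half this angle, whatever the lens; pixels are square), "cx", "cy" (the principal point, pixels), "world_from_camera" (4x4, takes a point from camera to world coordinates). Camera axes: x right, y down, z forward; pixel columns grow to the right and rows downward; lengths in m; the calibration is good to about 2 mm. A picture is of the moment at which its call begins. camera_info takes no time and is no camera call.
- job_done(): hands the job in; it is judged then, once.
The state is a dict: "clock": time; "joint_positions": joint angles; "joint_vel": joint speeds; "effort": joint torques, N m; "tcp_pos": TCP position; "orientation": TCP orientation; "force": force on the tool from outside, world axes, zero at the start; "wrist_torque": the same for the moment, N m; "opening": opening from 0.0 (shut) to 1.0 (fully open); "gripper_force": force on a finger pad.
Only numpy, scipy, OpenCV 4.12 (cv2) and the standard library are available. Lean on these libraries where they do the work, as an engineer would, in place of code of your own. Each camera call takes 0.05 s, during which the arm holds its last target. There are 200 camera calls.

## Task

Measure the length of the brass sleeve on the bench caliper: take it from the wooden rack, lay it in the V-rest between the open jaws so that it settles in the V, and let go. Then slide the carriage up until the sleeve is nipped end to end between both jaws, with light measuring pressure and the moving jaw kept square to the beam. Leave it nipped, ready to read, and do not disturb the other sleeves, the stock bin or the screwdriver.

Things in the scene. Friction and masses are not known exactly. Their poses are not given: they have to be found in the camera images.
- brass_sleeve: The part to measure: a brass-yellow spacer sleeve (tube), 22 mm outside diameter, about 0.11 kg, lying level in one of the rack's three places. Its length is what is to be measured; it is only known to lie between 60 and 70 mm. Origin at the middle of its axis; its y axis runs along the sleeve.
- steel_sleeve: Bystander: a bright steel sleeve, 22 mm diameter, 76 mm long, in another place of the rack. Origin at its middle, y along its axis.
- black_sleeve: Bystander: a black sleeve, 22 mm diameter, 54 mm long, in another place of the rack. Origin at its middle, y along its axis.
- rack: Pale wooden rack, fixed, 176 (x) by 110 (y) mm, origin at the centre of its underside: a 10 mm board with two notched rails at y = -29 and +29 mm, tops 21 mm above the table. The sleeves lie along y across both rails at x = -54, 0, +54 mm, axes 27 mm above the table, their middles over the 36 mm gap between the rails, where fingers can reach down to the board.
- stand: Grey fixed stand, plate 150 (x) by 370 (y) by 14 mm, origin at the centre of its underside. On it a digital caliper lies flat, face up, jaws towards -x. Its beam (20 mm wide, 5 thick) runs along y at x = +35 mm, 60 mm above the table. Fixed jaw at the +y end; the carriage closes towards +y. Highest point: the beam's clamp at y = -156 to -180 mm, 83 mm above the table.
- vee_rest: Dark steel V-rest on the stand between the jaws. Origin: where the middle of a seated, centred sleeve's axis lies, 60 mm above the table; y along the V and the beam, z up. Two 11 mm thick uprights with 90 degree Vs at y = -22.5, +22.5 mm, rims 4 mm below the origin, 34 mm clear between them for fingers, down to 36 mm below the origin. Fixed jaw's face at y = +40 mm. A sleeve can slide along the V.
- fixed_jaw: Fixed jaw of the caliper, polished steel, 5 mm thick. Origin on the beam's centre line in the plane of its measuring face; it reaches 74 mm to -x from there, and the metal lies on the +y side of the face. z up.
- moving_jaw: Jaw of the carriage, mirror image of the fixed jaw. Origin on the beam's centre line in the plane of its measuring face, the metal on the -y side.
- fixed_face (a point): Point on the fixed jaw's measuring face where the axis of a seated sleeve meets it (50 mm to -x of the beam's centre line).
- moving_face (a point): The same point on the moving jaw's measuring face.
- carriage_grip (a point): Centre of the carriage, 60 mm above the table, axes as the stand's. A satin block 38 mm wide (x) with flat sides, y = -45 to +35 mm, 8.5 mm up and 7.5 mm down from here. Sides clear for fingers at y = -28 to +20 mm; a thumb rest (12 long, 10 high) stands out 11 mm from the -x side at y = -38; a lock screw (unused) 6 mm up from the top at y = +26. Moving jaw's face at y = +45 mm.
- carriage_slide (a joint): Caliper opening, m: 0 = jaws shut, grows as the carriage moves to the stand's -y, up to 0.18. Sliding takes about 3 N and the carriage stays where it is left. The sleeve takes about 1 N more to push along the V; once both jaws touch it, the force rises by 3 to 6 N per mm.
- carriage_rock (a joint): Tilt of the carriage and its jaw on the beam about the vertical, rad; 0 = square. It can rock up to 0.1 either way on its worn gib against a spring of 8 N m/rad: a pinch out of line with the beam, or a hard push on the sleeve, tilts it (10 N on the sleeve gives 0.06 rad if nothing steadies the carriage).
- stock_bin: Bystander: loose open black plastic bin, 130 x 85 x 55 mm, origin at the centre of its underside.
- screwdriver: Bystander: loose screwdriver lying on the bench near the robot.
There are look-alikes about, which are no part of the job. There is more than one size of the brass_sleeve; the one meant has the size given above.

How it is judged:
By the outcome, as a careful person would: the job done as asked, in the order asked, and still so for the second after the job is handed in, with the robot touching nothing.
It also fails if it takes over 64 s, if anything falls off the work surface, if the arm or the gripper's body presses on something with over 40 N, if the wrist force passes 120 N, or if a joint passes its speed limit or range.

## Working session

There is one attempt and no reset: what is moved stays moved. The work goes in short steps, Python scripts to look and compute and a shell command to move; the robot and the scene stay as the last step left them, time stands still between calls to the robot, and variables do not carry over. Pictures are saved under pics/ and viewed, at most 10 in all, crops included, and the job is handed in when it is done.

```bash
mkdir -p pics
python3 - <<'E'
from bench import *
import cv2
for n in ("scene","top"):
    cv2.imwrite(f"pics/{n}0.png",read_camera(n)); print(n,camera_info(n))
print(read_state())
E
```

```text
scene {'vfov': 43.09344971805122, 'cx': 281.79957793727743, 'cy': 205.24216500130635, 'world_from_camera': array([[ 0.04460313,  0.55506201, -0.83061226,  1.57884432],
       [ 0.99873369, -0.00540705,  0.05001781,  0.06756367],
       [ 0.02327183, -0.8317914 , -0.5546003 ,  0.77753087],
       [ 0.        ,  0.        ,  0.        ,  1.        ]])}
top {'vfov': 48.492985707250895, 'cx': 278.5276935852179, 'cy': 209.06802430104688, 'world_from_camera': array([[-0.00606088, -0.99724222,  0.07396763,  0.45075278],
       [-0.99992789,  0.00681085,  0.00989121,  0.12907255],
       [-0.01036771, -0.07390235, -0.99721159,  1.1634191 ],
       [ 0.        ,  0.        ,  0.        ,  1.        ]])}
{'clock': 0.1, 'joint_positions': array([-1.38459406e+00,  3.00407361e-01,  1.52151710e+00,  9.38678118e-06,
        1.32071514e+00, -6.66038125e-02]), 'joint_vel': array([-7.03217201e-05, -1.68981331e-03, -9.11566208e-04,  1.25675295e-03,
       -1.67318054e-03,  7.54192315e-04]), 'effort': array([ 1.84209479e-03, -5.44367874e+01, -3.62367725e+01, -4.46948206e-05,
        3.03225366e-03, -2.78041803e-06]), 'tcp_pos': array([ 0.13752955, -0.53233539,  0.25578334]), 'orientation': array([-3.11549148e+00, -3.95914791e-01,  8.39968554e-05]), 'force': array([-0.47105936,  0.81567997, -0.36751223]), 'wrist_torque': array([ 0.04211023, -0.00134931,  0.05885878]), 'gripper_force': 0.0, 'opening': 0.9979231405214919}
```

View pics/scene0.png

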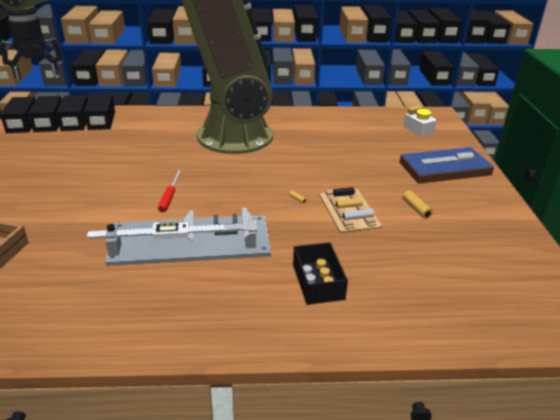

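View pics/top0.png

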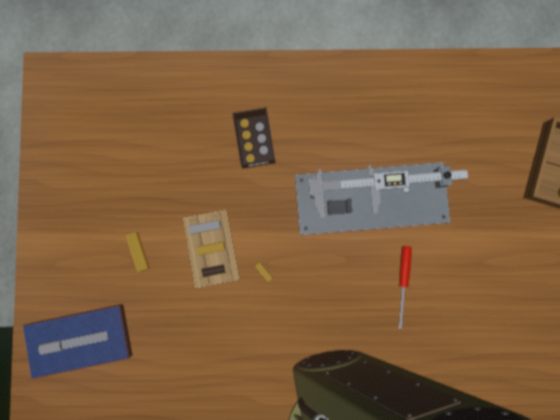

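The scene picture shows the rack at about (350,208) with black, brass and steel sleeves. The caliper is at (190,238), the bin at (320,272) and the screwdriver at (168,195).

These could be taken for the brass sleeve, in top-picture pixels:
- the rack's middle sleeve at (211,249)
- a big loose brass tube at (137,252)
- a small loose brass tube at (264,272)
- yellow parts in the bin at about (247,140)

I choose the one in the rack and will check it in a crop.

```bash
cat > h.py <<'E'
from bench import *
import numpy as np, cv2
def cam(n):
    i=camera_info(n); return i, 210/np.tan(np.radians(i["vfov"])/2), np.array(i["world_from_camera"])
def ray(n,uv,z):
    i,f,T=cam(n); d=T[:3,:3]@np.array([(uv[0]-i["cx"])/f,(uv[1]-i["cy"])/f,1]); o=T[:3,3]
    return o+d*(z-o[2])/d[2]
def proj(n,p):
    i,f,T=cam(n); c=T[:3,:3].T@(np.array(p)-T[:3,3]); return np.array([i["cx"]+f*c[0]/c[2],i["cy"]+f*c[1]/c[2]])
E
python3 - <<'E'
import cv2,numpy as np
a=cv2.imread("pics/top0.png")
b=cv2.resize(a[195:300,165:275],None,fx=5.4,fy=5.4,interpolation=cv2.INTER_CUBIC)
c=cv2.resize(a[155:245,285:475],None,fx=4.2,fy=4.2,interpolation=cv2.INTER_CUBIC)
cv2.imwrite("pics/c1.png",b);cv2.imwrite("pics/c2.png",c)
E
```

```text
(no output)
```

View pics/c1.png

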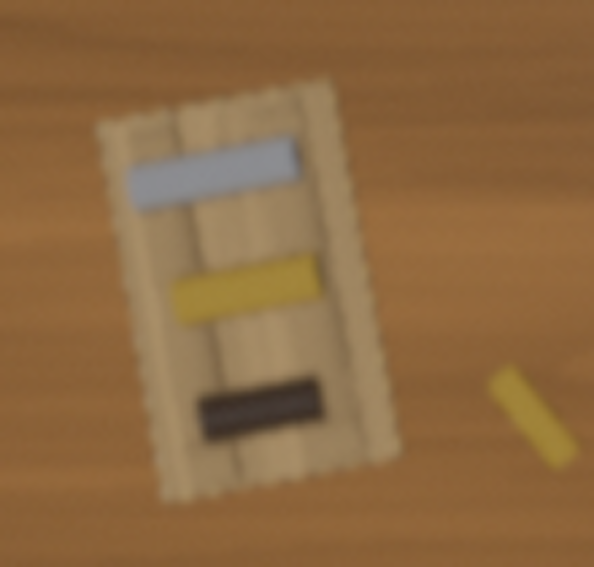

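View pics/c2.png

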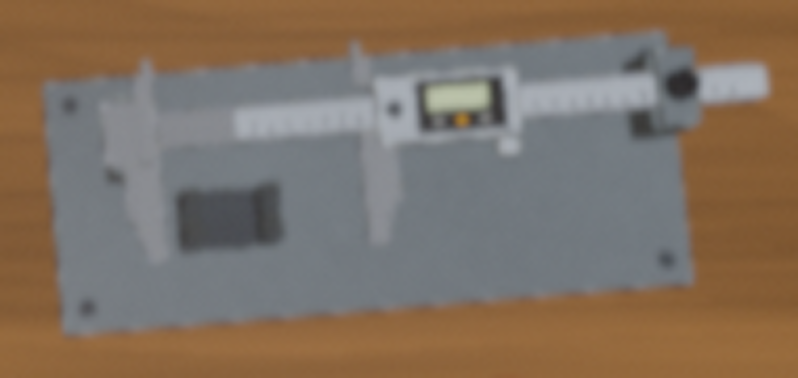

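The crops show:
- **Rack:** the brass sleeve lies between steel and black, with its centre at crop (247,289), which is top pixel (210.7,248.5). The look-alike at crop (533,415) is loose on the bench.
- **Caliper:** fixed jaw at crop x≈150, V-rest at (230,217), moving jaw at x≈380. The jaws are open.

Next I measure poses.

Run:
```python
from h import *
a=cv2.imread("pics/top0.png")
def fit(crop,org,s,model,z,name):
    w=np.array([ray("top",((u+.5)/s+org[0]-.5,(v+.5)/s+org[1]-.5),z)[:2] for u,v in crop]); m=np.array(model)
    wc,mc=w.mean(0),m.mean(0); H=(m-mc).T@(w-wc); th=np.arctan2(H[0,1]-H[1,0],H[0,0]+H[1,1])
    R=np.array([[np.cos(th),-np.sin(th)],[np.sin(th),np.cos(th)]]); t=wc-R@mc
    print(name,"pos",t.round(4),"yaw",round(th,4),"res mm",((w-(m@R.T+t))*1e3).round(1).tolist()); return R,t,th
# corners order: (+x,+y),(+x,-y),(-x,-y),(-x,+y)
k=lambda x,y:[(x,y),(x,-y),(-x,-y),(-x,y)]
Rs,ts,_=fit([(45,83),(660,32),(692,283),(65,335)],(285,155),4.2,k(.075,.185),.014,"stand")
Rr,tr,_=fit([(98,122),(328,82),(400,455),(165,500)],(165,195),5.4,k(.088,.055),.012,"rack")
# brass by colour
hsv=cv2.cvtColor(a,cv2.COLOR_BGR2HSV)
big=lambda img:cv2.resize(img[195:300,165:275],None,fx=8,fy=8,interpolation=cv2.INTER_CUBIC)
B=cv2.cvtColor(big(a),cv2.COLOR_BGR2HSV)
print("hsv brass",hsv[248,211],"wood",hsv[225,211],hsv[280,180])
m=((B[...,0]>=20)&(B[...,0]<=32)&(B[...,1]>150)).astype(np.uint8)
for c in cv2.findContours(m,0,2)[0]:
    if cv2.contourArea(c)>1500:
        r=cv2.minAreaRect(c); box=(cv2.boxPoints(r)+.5)/8+np.array([165,195])-.5
        w=np.array([ray("top",p,.030)[:2] for p in box]); M=cv2.moments(c)
        cen=((M['m10']/M['m00']+.5)/8+164.5,(M['m01']/M['m00']+.5)/8+194.5)
        e=[w[1]-w[0],w[2]-w[1]]; l=max(e,key=np.linalg.norm)
        print("brass px",np.round(cen,2),"world",ray("top",cen,.030).round(4),"sizes",[round(np.linalg.norm(x)*1e3,1) for x in e],"axis ang",np.degrees(np.arctan2(l[1],l[0])).round(1))
q=lambda u,v,z:(Rs.T@(ray("top",((u+.5)/4.2+284.5,(v+.5)/4.2+154.5),z)[:2]-ts)*1e3).round(1)
print("in stand mm: vrest corners",[q(u,v,.056) for u,v in [(177,195),(276,184),(284,243),(180,251)]])
print("fixed jaw tip L/R",q(150,262,.06),q(170,258,.06),"moving tip",q(370,243,.06),q(392,241,.06),"at beam: fixed inner",q(157,130,.06),"moving inner",q(365,150,.06))
print("carriage corners",[q(u,v,.068) for u,v in [(376,80),(518,68),(522,133),(380,146)]],"thumb",q(510,145,.06))
```

```text
stand pos [ 0.5616 -0.0897] yaw 0.0769 res mm [[-0.0, -2.4], [-0.8, 3.0], [0.2, 0.6], [0.6, -1.3]]
rack pos [0.441  0.3089] yaw 0.1844 res mm [[0.2, -1.1], [-2.2, 1.4], [0.8, 0.5], [1.2, -0.9]]
hsv brass [ 22 162 161] wood [114   9 144] [ 15 153 140]
brass px [263.27 271.8 ] world [0.3832 0.1781 0.03  ] sizes [np.float64(15.2), np.float64(49.0)] axis ang -141.5
brass px [210.27 248.03] world [0.4412 0.3065 0.03  ] sizes [np.float64(65.1), np.float64(19.5)] axis ang -77.9
in stand mm: vrest corners [array([ -1.5, 115.1]), array([ 0.1, 58.7]), array([-33.7,  57.3]), array([-33.3, 116.3])]
fixed jaw tip L/R [-38.3 134.1] [-37.  122.7] moving tip [-38.    9.7] [-37.9  -2.7] at beam: fixed inner [ 36.  123.5] moving inner [14.7  7.4]
carriage corners [array([52.9, -1. ]), array([ 52.9, -81.2]), array([ 16.1, -79.6]), array([15.5,  0.4])] thumb [ 10.7 -74.4]
```

Sizes check out: the rack sleeve is about 65 x 20 mm, and the carriage is 80 mm long and 37 mm wide. The stand axis and the V agree to about 2 mm. One overlay check in both cameras.

Run:
```python
from h import *
def tf(t,th):
    c,s=np.cos(th),np.sin(th); return lambda x,y,z:(t[0]+c*x-s*y,t[1]+s*x+c*y,z)
S=tf((.5616,-.0897),.0769);R=tf((.441,.3085),.192)
rect=lambda x0,x1,y0,y1,z:[(x0,y0,z),(x1,y0,z),(x1,y1,z),(x0,y1,z)]
g=-.035
L=[(S,rect(-.075,.075,-.185,.185,.014),(0,255,0)),(S,rect(-.032,.002,.059,.115,.056),(0,0,255)),(S,rect(.016,.054,g-.045,g+.035,.0685),(255,0,255)),
(S,rect(-.039,.035,.127,.132,.065),(0,255,255)),(S,rect(-.039,.035,g+.040,g+.045,.065),(0,255,255)),
(R,rect(-.088,.088,-.055,.055,.010),(0,255,0)),(R,rect(-.011,.011,-.0325,.0325,.027),(0,0,255))]
out=[]
for n,bs in (("top",[(165,195,110,100),(285,155,190,90)]),("scene",[(315,180,70,55),(85,200,190,65)])):
    a=cv2.imread(f"pics/{n}0.png")
    for (x,y,w,h),s in zip(bs,(4,4)):
        b=cv2.resize(a[y:y+h,x:x+w],None,fx=s,fy=s,interpolation=cv2.INTER_CUBIC)
        for f,p,c in L:
            P=np.array([(proj(n,f(*q))-(x,y)+.5)*s-.5 for q in p]).round().astype(int); cv2.polylines(b,[P],True,c,1)
        b=cv2.copyMakeBorder(b,0,max(0,300-b.shape[0])if 0 else 0,0,800-b.shape[1] if b.shape[1]<800 else 0,cv2.BORDER_CONSTANT); out.append(b)
# small rack views side by side
ra=np.zeros((400,800,3),np.uint8); ra[:400,:440]=out[0][:,:440]; ra[:220,450:730]=out[2][:,:280]
cv2.imwrite("pics/ov_rack.png",ra); cv2.imwrite("pics/ov_stand.png",np.vstack([out[1][:340],out[3]])[:600])
```

```text
(no output)
```

View pics/ov_stand.png

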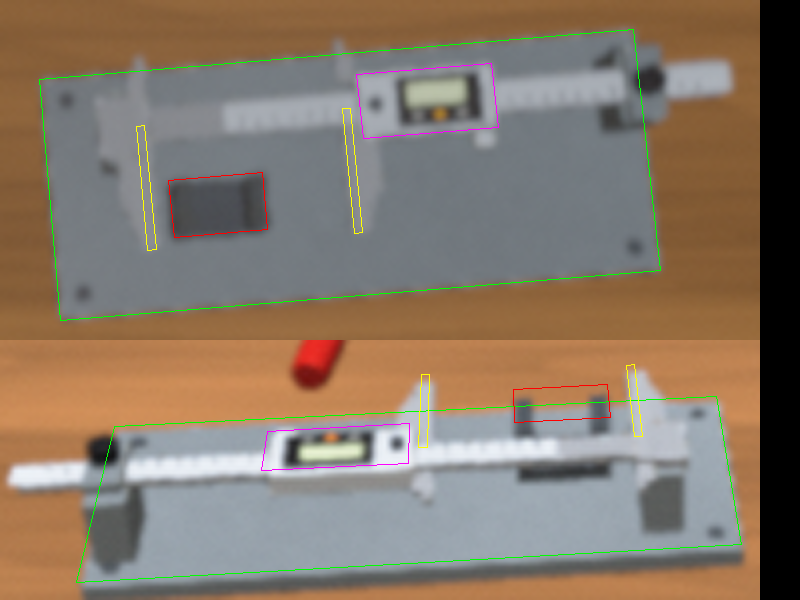

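View pics/ov_rack.png

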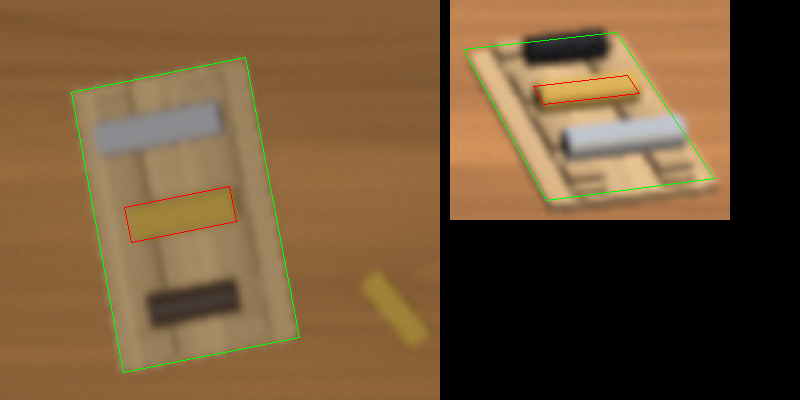

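The overlays fit in both views. The brass rectangle covers the sleeve at crop (181,214), and the plate, V (218,205), jaws and carriage line up to about 2 mm. The scene view agrees. Next I compute the first move.

```bash
cat >> h.py <<'E'
from scipy.spatial.transform import Rotation as Ro
def S(x,y): c,s=np.cos(.0769),np.sin(.0769); return (.5616+c*x-s*y,-.0897+s*x+c*y)
def go(*targets):
    """targets: (x,y,z,yaw of tool y); prints shift mm and turn from the present pose"""
    st=read_state(); R=Ro.from_rotvec(st["orientation"]); p=st["tcp_pos"]
    for x,y,z,a in targets:
        c,s=np.cos(a),np.sin(a); T=Ro.from_matrix(np.array([[-s,c,0],[c,s,0],[0,0,-1]]).T.T)
        M=np.column_stack([(-s,c,0),(c,s,0),(0,0,-1)]); T=Ro.from_matrix(M)
        print((R.inv().apply(np.array([x,y,z])-p)*1e3).round(1).tolist(),(R.inv()*T).as_rotvec().round(3).tolist())
E
python3 -c "
from h import *
print(Ro.from_rotvec(read_state()['orientation']).as_matrix().round(3))
go((.45,-.2,.22,-.6),(.441,.308,.13,.192))
print('V',S(-.015,.087),'carr',S(.035,-.035))"
```

```text
[[ 0.968  0.25  -0.   ]
 [ 0.25  -0.968  0.001]
 [ 0.    -0.001 -1.   ]]
[385.7, -243.6, 36.1] [-0.001, -0.0, -0.718]
[504.0, -737.6, 126.6] [-0.001, -0.001, -1.51]
V (np.float64(0.5399606222439648), np.float64(-0.004109478735483757)) carr (np.float64(0.5991854108513762), np.float64(-0.12190771477663773))
```

```bash
python3 -m handwheel '{"claw":[0.05,0.05,0.05,0.05,0.05,0.05,0.05,0.05,0.05,0.05,0.05,0.05,0.05,0.05,0.05,0.05,0.05,0.05,0.05,0.05],"delta_pos":[[386,-244,36],[386,-244,36],[386,-244,36],[386,-244,36],[386,-244,36],[386,-244,36],[386,-244,36],[386,-244,36],[386,-244,36],[386,-244,36],[504,-738,90],[504,-738,90],[504,-738,90],[504,-738,90],[504,-738,90],[504,-738,90],[504,-738,90],[504,-738,90],[504,-738,90],[504,-738,90]],"turn":[[0,0,-0.72],[0,0,-0.72],[0,0,-0.72],[0,0,-0.72],[0,0,-0.72],[0,0,-0.72],[0,0,-0.72],[0,0,-0.72],[0,0,-0.72],[0,0,-0.72],[0,0,-1.51],[0,0,-1.51],[0,0,-1.51],[0,0,-1.51],[0,0,-1.51],[0,0,-1.51],[0,0,-1.51],[0,0,-1.51],[0,0,-1.51],[0,0,-1.51]]}' 20; python3 -c "
from h import *
go((.441,.308,.08,.192),(.441,.308,.038,.192))"
```

```text
clock: 2.1
tcp_pos: [0.4408, 0.299, 0.1671]
orientation: [1.999, 2.424, -0.0]
force: [1.8, -0.6, 0.5]
opening: 0.475
gripper_force: 0.0
[8.8, 1.9, 87.1] [-0.0, 0.0, -0.0]
[8.8, 1.9, 129.1] [-0.0, 0.0, -0.0]
```

```bash
python3 -m handwheel '{"claw":[0.05,0.05],"delta_pos":[[0,0,50],[0,0,50]],"turn":[[0,0,0],[0,0,0]]}'; python3 -m handwheel '{"claw":[0.05],"delta_pos":[[0,0,0]],"turn":[[0,0,0]]}'; python3 -c "
from h import *
go((.441,.308,.08,.192),(.441,.308,.038,.192))
cv2.imwrite('pics/t1.png',cv2.resize(read_camera('top')[180:310,150:290],None,fx=4,fy=4,interpolation=2))"
```

```text
clock: 2.3
tcp_pos: [0.4385, 0.2965, 0.1122]
orientation: [-1.994, -2.423, 0.014]
force: [-0.2, 0.0, -0.1]
opening: 0.474
gripper_force: 0.0
clock: 2.4
tcp_pos: [0.4411, 0.2966, 0.1177]
orientation: [-1.999, -2.423, 0.003]
force: [0.1, 0.1, 0.2]
opening: 0.475
gripper_force: 0.0
[11.3, 2.1, 37.6] [-0.002, 0.001, -0.001]
[11.3, 2.2, 79.6] [-0.002, 0.001, -0.001]
```

View pics/t1.png

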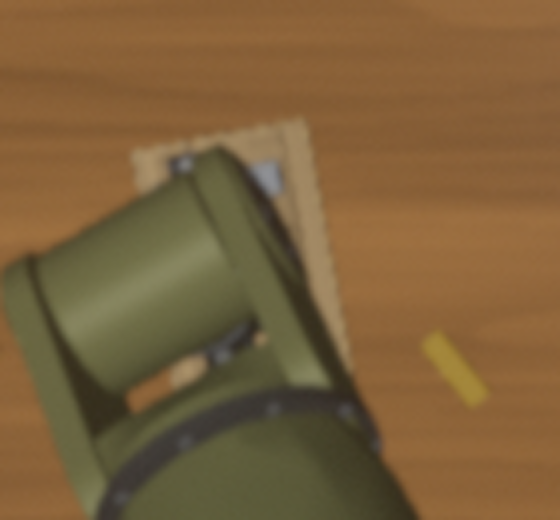

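The arm hides the rack from above, but the pose agrees with the measurements. Aligning and descending in two steps.

```bash
python3 -m handwheel '{"claw":[0.05,0.05,0.05,0.05,0.05],"delta_pos":[[11,2,20],[11,2,45],[11,2,57],[11,2,57],[11,2,57]],"turn":[[0,0,0],[0,0,0],[0,0,0],[0,0,0],[0,0,0]]}'; python3 -c "
from h import *
go((.441,.308,.038,.192))
cv2.imwrite('pics/s1.png',cv2.resize(read_camera('scene')[150:250,290:430],None,fx=5,fy=5,interpolation=2))"
```

```text
clock: 2.95
tcp_pos: [0.4418, 0.3084, 0.062]
orientation: [1.999, 2.423, 0.002]
force: [1.4, 0.1, 1.1]
opening: 0.473
gripper_force: 0.0
[-0.3, -0.9, 24.0] [0.002, -0.001, -0.001]
```

View pics/s1.png

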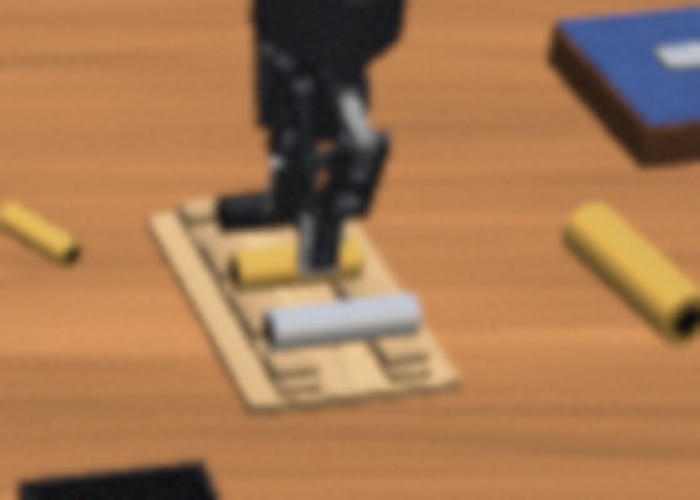

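The scene crop shows the near finger at (318,240), between the brass sleeve (233–362, centre 298) and the steel one. Allowing for the rack's slant, it sits over the middle of the brass. Going down, gripping and lifting.

```bash
python3 -m handwheel '{"claw":[0.05,0.05,0.05,0.05,0.6,0.8,0.9,1,1,1],"delta_pos":[[0,-1,10],[0,-1,20],[0,-1,24],[0,-1,24],[0,-1,24],[0,-1,24],[0,-1,24],[0,-1,24],[0,-1,24],[0,-1,24]],"turn":[[0,0,0],[0,0,0],[0,0,0],[0,0,0],[0,0,0],[0,0,0],[0,0,0],[0,0,0],[0,0,0],[0,0,0]]}' 25
```

```text
clock: 4.0
tcp_pos: [0.4404, 0.3085, 0.0367]
orientation: [1.998, 2.424, 0.002]
force: [4.2, 1.5, 1.5]
opening: 0.245
gripper_force: 25.2
```

```bash
python3 -m handwheel '{"claw":[1,1,1,1,1,1],"delta_pos":[[0,0,-15],[0,0,-40],[0,0,-80],[0,0,-110],[0,0,-110],[0,0,-110]],"turn":[[0,0,0],[0,0,0],[0,0,0],[0,0,0],[0,0,0],[0,0,0]]}'; python3 -c "
from h import *
x,y=S(-.015,.086)
go((x,y,.14,.077))
cv2.imwrite('pics/s2.png',cv2.resize(read_camera('scene')[130:240,290:430],None,fx=5,fy=5,interpolation=2))"
```

```text
clock: 4.6
tcp_pos: [0.4397, 0.3082, 0.1469]
orientation: [-1.998, -2.424, -0.0]
force: [-0.0, 0.1, -1.4]
opening: 0.246
gripper_force: 25.1
[-326.7, 38.7, 6.9] [0.0, -0.0, 0.115]
```

View pics/s2.png

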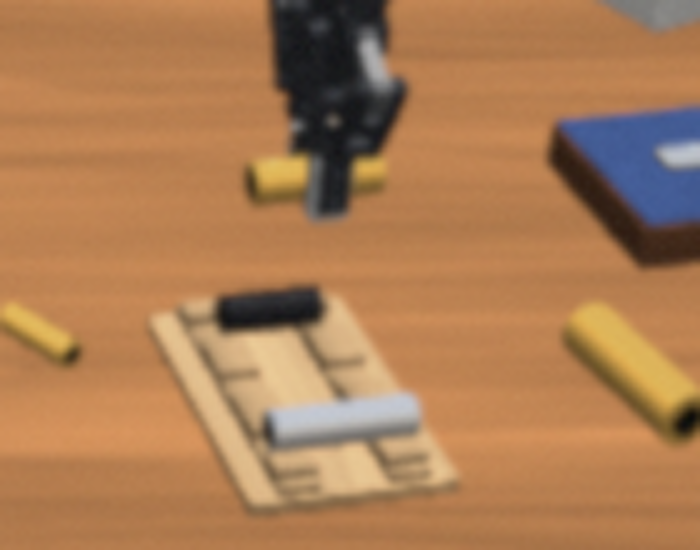

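The picture shows the brass sleeve gripped level, from crop (247,180) to (386,172), with the finger at about (329,185). Steel and black are undisturbed. Working out the sleeve's offset in the grip and its length.

```bash
python3 -c "
from h import *
a=read_camera('scene')
st=read_state();p=st['tcp_pos'];ax=np.array([-np.sin(.192),np.cos(.192),0])
b=cv2.cvtColor(cv2.resize(a[155:180,330:380],None,fx=8,fy=8,interpolation=2),cv2.COLOR_BGR2HSV)
m=(b[...,0]>=18)&(b[...,0]<=30)&(b[...,1]>140)&(b[...,2]>150)
m[:, :]&=True
u=np.where(m[50:110].sum(0)>8)[0]; print('u',(u.min()+.5)/8+329.5,(u.max()+.5)/8+329.5)
for s in (-.04,-.035,-.03,0,.03,.035):print(s,proj('scene',p+ax*s-[0,0,.0097]).round(1))
"
```

```text
u 340.0625 366.1875
-0.04 [337.  166.4]
-0.035 [338.9 166.2]
-0.03 [340.8 166. ]
0 [352.4 164.8]
0.03 [363.8 163.7]
0.035 [365.7 163.5]
```

The grip is within about 2 mm of the sleeve's middle. Carrying it over the V.

```bash
python3 -m handwheel '{"claw":[1,1,1,1,1,1,1,1,1,1,1,1],"delta_pos":[[-40,5,0],[-80,10,0],[-120,14,0],[-160,19,0],[-200,24,0],[-240,29,0],[-280,33,0],[-310,37,0],[-328,39,0],[-328,39,7],[-328,39,7],[-328,39,7]],"turn":[[0,0,0.02],[0,0,0.04],[0,0,0.06],[0,0,0.08],[0,0,0.1],[0,0,0.115],[0,0,0.115],[0,0,0.115],[0,0,0.115],[0,0,0.115],[0,0,0.115],[0,0,0.115]]}'; python3 -c "
from h import *
x,y=S(-.015,.085)
go((x,y,.09,.077),(x,y,.0705,.077))
a=read_camera('top')[155:245,285:475];b=read_camera('scene')[175:265,85:275]
cv2.imwrite('pics/v1.png',cv2.resize(np.vstack([a,b]),None,fx=3.3,fy=3.3,interpolation=2))"
```

```text
clock: 5.9
tcp_pos: [0.5403, -0.0053, 0.1386]
orientation: [-2.132, -2.305, 0.002]
force: [0.2, 0.3, -1.6]
opening: 0.244
gripper_force: 25.1
[-0.8, -0.2, 48.6] [-0.002, -0.0, 0.001]
[-0.8, -0.2, 68.1] [-0.002, -0.0, 0.001]
```

View pics/v1.png

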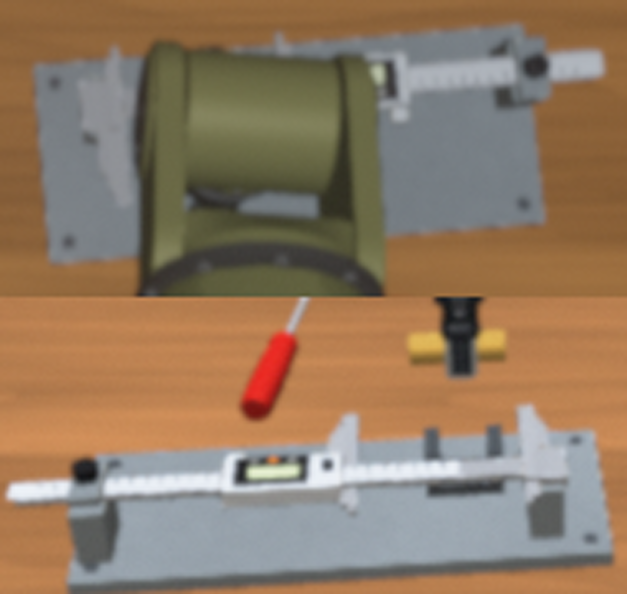

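The top half shows the arm over the V. The scene half shows the sleeve held level at (457,347), above the V uprights at (432,440) and (494,440), with finger and V lined up. Lowering.

```bash
python3 -m handwheel '{"claw":[1,1,1,1,1,1,1],"delta_pos":[[-1,0,20],[-1,0,40],[-1,0,52],[-1,0,58],[-1,0,62],[-1,0,65],[-1,0,65]],"turn":[[0,0,0],[0,0,0],[0,0,0],[0,0,0],[0,0,0],[0,0,0],[0,0,0]]}'; python3 -m handwheel '{"claw":[1,1,1,1],"delta_pos":[[0,0,1],[0,0,2],[0,0,3],[0,0,3]],"turn":[[0,0,0],[0,0,0],[0,0,0],[0,0,0]]}'
```

```text
clock: 6.7
tcp_pos: [0.5411, -0.0071, 0.0746]
orientation: [2.134, 2.305, 0.0]
force: [0.2, 0.9, -0.7]
opening: 0.246
gripper_force: 25.1
clock: 7.1
tcp_pos: [0.541, -0.0072, 0.0714]
orientation: [-2.134, -2.305, 0.0]
force: [0.1, 0.4, -1.1]
opening: 0.247
gripper_force: 25.1
```

```bash
python3 -m handwheel '{"claw":[1,1,1],"delta_pos":[[0,0,1],[0,0,2],[0,0,2]],"turn":[[0,0,0],[0,0,0],[0,0,0]]}'
```

```text
clock: 7.4
tcp_pos: [0.5414, -0.0072, 0.0697]
orientation: [2.134, 2.305, 0.001]
force: [1.8, 0.1, -0.2]
opening: 0.247
gripper_force: 25.3
```

```bash
python3 -m handwheel '{"claw":[1,1,1],"delta_pos":[[0,1,0],[0,1,1],[0,1,1]],"turn":[[0,0,0],[0,0,0],[0,0,0]]}'
```

```text
clock: 7.7
tcp_pos: [0.5417, -0.0071, 0.0694]
orientation: [-2.134, -2.305, 0.001]
force: [-11.6, -0.7, 17.2]
opening: 0.242
gripper_force: 26.9
```

```bash
python3 -m handwheel '{"claw":[1,1,0.4,0.3,0.2,0.2],"delta_pos":[[0,-0.5,-1],[0,-0.5,-1],[0,-0.5,-1],[0,-0.5,-1],[0,-0.5,-1],[0,-0.5,-1]],"turn":[[0,0,0],[0,0,0],[0,0,0],[0,0,0],[0,0,0],[0,0,0]]}'; python3 -m handwheel '{"claw":[0.2,0.2,0.2,0.2,0.2],"delta_pos":[[0,0,-10],[0,0,-30],[0,0,-65],[0,0,-100],[0,0,-100]],"turn":[[0,0,0],[0,0,0],[0,0,0],[0,0,0],[0,0,0]]}'; python3 -c "
from h import *
go((*S(.035,-.035),.14,.077),(*S(.035,-.038),.14,.077))"
```

```text
clock: 8.3
tcp_pos: [0.5414, -0.0071, 0.0693]
orientation: [-2.134, -2.305, 0.0]
force: [-0.7, 0.6, 0.9]
opening: 0.398
gripper_force: 0.0
clock: 8.8
tcp_pos: [0.5432, -0.0072, 0.1748]
orientation: [2.13, 2.301, 0.008]
force: [0.4, -0.1, -0.3]
opening: 0.402
gripper_force: 0.0
[-118.6, 46.7, 35.3] [0.008, 0.001, 0.0]
[-121.6, 46.7, 35.3] [0.008, 0.001, 0.0]
```

The sleeve is released in the V; the contact forces put the V axis about 1.3 mm further in +x than measured, so I carry that over to the beam. Moving to the carriage with the gripper wider.

```bash
python3 -m handwheel '{"claw":[0.2,-0.2,-0.4,-0.4,-0.4,-0.4],"delta_pos":[[-45,18,0],[-90,35,0],[-122,48,0],[-122,48,35],[-122,48,35],[-122,48,35]],"turn":[[0,0,0],[0,0,0],[0,0,0],[0,0,0],[0,0,0],[0,0,0]]}'; python3 -c "
from h import *
go((*S(.0363,-.039),.066,.077))
i=read_camera('top');cv2.imwrite('pics/x.png',i)"
```

```text
clock: 9.4
tcp_pos: [0.5984, -0.1246, 0.1345]
orientation: [-2.133, -2.305, 0.001]
force: [1.1, 0.1, 0.7]
opening: 0.702
gripper_force: 0.0
[-1.4, 2.4, 68.5] [-0.001, -0.001, 0.0]
```

```bash
python3 -m handwheel '{"claw":[-0.4,-0.4,-0.4,-0.4,-0.4],"delta_pos":[[-1,2.5,20],[-1,2.5,45],[-1,2.5,60],[-1,2.5,68],[-1,2.5,68]],"turn":[[0,0,0],[0,0,0],[0,0,0],[0,0,0],[0,0,0]]}'
cat > look.py <<'E'
from h import *
for n,(x,y,w,h) in (("scene",(185,195,90,40)),("top",(300,180,80,45))):
    b=cv2.cvtColor(cv2.resize(read_camera(n)[y:y+h,x:x+w],None,fx=8,fy=8,interpolation=2),cv2.COLOR_BGR2HSV)
    m=((b[...,0]>=18)&(b[...,0]<=32)&(b[...,1]>110)&(b[...,2]>90)).astype(np.uint8)
    for c in cv2.findContours(m,0,2)[0]:
        if cv2.contourArea(c)>1500:
            r=cv2.boundingRect(c); print(n,"brass box u",r[0]/8+x,(r[0]+r[2])/8+x,"v",r[1]/8+y,(r[1]+r[3])/8+y)
    for e in (-.0325,0,.0325): print(e,proj(n,(*S(-.0137,.085+e),.060)).round(1))
print(read_state()["wrist_torque"].round(3),read_state()["force"].round(2))
E
python3 look.py
```

```text
clock: 9.95
tcp_pos: [0.6013, -0.1256, 0.0664]
orientation: [-2.134, -2.305, 0.0]
force: [-0.2, -0.4, 0.5]
opening: 0.699
gripper_force: 0.0
scene brass box u 209.375 238.25 v 210.125 219.625
-0.0325 [210.2 215. ]
0 [224.  214.3]
0.0325 [237.8 213.6]
top brass box u 328.125 356.375 v 200.5 211.5
-0.0325 [353.7 203.8]
0 [340.1 204.9]
0.0325 [326.4 206.1]
[-0.004 -0.015 -0.034] [-0.19 -0.05  0.44]
```

Both cameras place the sleeve level in the V at stand y≈85 mm, about 65 mm long. Gripping the carriage lightly.

```bash
python3 -m handwheel '{"claw":[-0.2,0,0.1,0.2,0.3,0.4,0.4],"delta_pos":[[0,0,0],[0,0,0],[0,0,0],[0,0,0],[0,0,0],[0,0,0],[0,0,0]],"turn":[[0,0,0],[0,0,0],[0,0,0],[0,0,0],[0,0,0],[0,0,0],[0,0,0]]}' 20; python3 -c "
from h import *
s=read_state();print(s['wrist_torque'].round(3),s['force'].round(2))"
```

```text
clock: 10.75
tcp_pos: [0.601, -0.126, 0.0669]
orientation: [-2.134, -2.305, 0.001]
force: [-6.2, -0.4, 5.6]
opening: 0.438
gripper_force: 23.3
[-0.006  1.111  0.013] [-6.16 -0.45  5.59]
```

```bash
python3 -m handwheel '{"claw":[0.4,0.4,0.4],"delta_pos":[[0,-0.3,-0.4],[0,-0.3,-0.4],[0,-0.3,-0.4]],"turn":[[0,0,0],[0,0,0],[0,0,0]]}' 20; python3 -c "
from h import *
s=read_state();print(s['wrist_torque'].round(3),s['force'].round(2))"
```

```text
clock: 11.05
tcp_pos: [0.6009, -0.126, 0.067]
orientation: [-2.134, -2.305, 0.0]
force: [-4.3, -1.1, 3.5]
opening: 0.439
gripper_force: 23.0
[-0.198  0.639  0.037] [-4.33 -1.14  3.52]
```

```bash
python3 -m handwheel '{"claw":[0.4,0.4,0.4],"delta_pos":[[0,-0.6,-0.6],[0,-0.6,-0.6],[0,-0.6,-0.6]],"turn":[[0,0,0],[0,0,0],[0,0,0]]}' 20; python3 -c "
from h import *
s=read_state();print(s['wrist_torque'].round(3),s['force'].round(2),s['tcp_pos'])"
```

```text
clock: 11.35
tcp_pos: [0.6008, -0.126, 0.0671]
orientation: [2.134, 2.305, 0.001]
force: [4.2, -1.9, -5.0]
opening: 0.44
gripper_force: 22.4
[-0.319 -0.63  -0.097] [ 4.22 -1.93 -4.99] [ 0.60077783 -0.12596596  0.0670689 ]
```

```bash
python3 -m handwheel '{"claw":[0.4,0.4,0.4,0.4,0.4,0.4,0.4,0.4,0.4,0.4,0.4,0.4],"delta_pos":[[0,0.3,0.3],[0,0.3,0.3],[1,0.3,0.3],[3,0.3,0.3],[5,0.3,0.3],[7,0.3,0.3],[9,0.3,0.3],[11,0.3,0.3],[13,0.3,0.3],[15,0.3,0.3],[15,0.3,0.3],[15,0.3,0.3]],"turn":[[0,0,0],[0,0,0],[0,0,0],[0,0,0],[0,0,0],[0,0,0],[0,0,0],[0,0,0],[0,0,0],[0,0,0],[0,0,0],[0,0,0]]}' 20; python3 -c "
from h import *
s=read_state();print(s['wrist_torque'].round(3),s['force'].round(2),s['tcp_pos'])"
```

```text
clock: 12.55
tcp_pos: [0.5996, -0.1105, 0.067]
orientation: [-2.134, -2.305, -0.001]
force: [3.7, 1.8, -4.6]
opening: 0.441
gripper_force: 22.5
[ 0.286 -0.654 -0.086] [ 3.71  1.83 -4.61] [ 0.59957171 -0.11047726  0.06704268]
```

```bash
python3 -m handwheel '{"claw":[0.4,0.4,0.4,0.4,0.4,0.4,0.4,0.4,0.4,0.4,0.4,0.4],"delta_pos":[[2,0.3,0.3],[4,0.3,0.3],[6,0.3,0.3],[8,0.3,0.3],[10,0.3,0.3],[12,0.3,0.3],[14,0.3,0.3],[16,0.3,0.3],[18,0.3,0.3],[20,0.3,0.3],[20,0.3,0.3],[20,0.3,0.3]],"turn":[[0,0,0],[0,0,0],[0,0,0],[0,0,0],[0,0,0],[0,0,0],[0,0,0],[0,0,0],[0,0,0],[0,0,0],[0,0,0],[0,0,0]]}' 20
cat > f.py <<'E'
from h import *
s=read_state();c,q=np.cos(.077),np.sin(.077);f=s['force'];d=s['tcp_pos'][:2]-S(.0363,-.039)
print('torque',s['wrist_torque'].round(3),'F across',round(c*f[0]+q*f[1],2),'along',round(-q*f[0]+c*f[1],2),'z',f[2].round(2),'pos across/along mm',((c*d[0]+q*d[1])*1e3).round(2),((-q*d[0]+c*d[1])*1e3).round(2),'open',s['opening'])
E
python3 f.py; python3 look.py
```

```text
clock: 13.75
tcp_pos: [0.5982, -0.0906, 0.0669]
orientation: [-2.134, -2.305, -0.0]
force: [-5.2, 0.5, 5.3]
opening: 0.439
gripper_force: 23.7
torque [-0.024  0.856  0.011] F across -5.13 along 0.91 z 5.31 pos across/along mm 0.09 35.29 open 0.438857083579251
scene brass box u 209.5 238.125 v 210.25 219.625
-0.0325 [210.2 215. ]
0 [224.  214.3]
0.0325 [237.8 213.6]
top brass box u 328.125 356.375 v 200.5 211.5
-0.0325 [353.7 203.8]
0 [340.1 204.9]
0.0325 [326.4 206.1]
[ 0.026  0.758 -0.001] [-5.12 -0.75  5.12]
```

```bash
python3 -m handwheel '{"claw":[0.4,0.4,0.4,0.4,0.4],"delta_pos":[[1,-0.1,-0.1],[2,-0.1,-0.1],[3,-0.1,-0.1],[4,-0.1,-0.1],[5,-0.1,-0.1]],"turn":[[0,0,0],[0,0,0],[0,0,0],[0,0,0],[0,0,0]]}' 20 >/dev/null; python3 f.py;  python3 -m handwheel '{"claw":[0.4,0.4,0.4,0.4,0.4],"delta_pos":[[1,0,0],[2,0,0],[3,0,0],[4,0,0],[5,0,0]],"turn":[[0,0,0],[0,0,0],[0,0,0],[0,0,0],[0,0,0]]}' 20 >/dev/null; python3 f.py; python3 look.py
```

```text
torque [-0.723  0.597  0.04 ] F across -4.27 along -4.35 z 4.55 pos across/along mm 0.08 39.82 open 0.43834573350104183
torque [-0.716  0.593  0.034] F across -3.78 along -3.85 z 3.55 pos across/along mm 0.09 44.8 open 0.4399402615174652
scene brass box u 213.375 241.125 v 209.875 219.5
-0.0325 [210.2 215. ]
0 [224.  214.3]
0.0325 [237.8 213.6]
top brass box u 325.625 353.0 v 200.375 211.75
-0.0325 [353.7 203.8]
0 [340.1 204.9]
0.0325 [326.4 206.1]
[-0.49   0.629  0.012] [-3.98 -3.29  4.55]
```

Contact: the sleeve has been pushed about 7 mm, with roughly 2–3 mm left to the fixed jaw. Now small steps, watching the force along the beam (about −4 N when sliding freely).

```bash
for i in 1; do python3 -m handwheel '{"claw":[0.4,0.4,0.4],"delta_pos":[[0.4,0,0],[0.8,0,0],[1.2,0,0]],"turn":[[0,0,0],[0,0,0],[0,0,0]]}' 20 >/dev/null; python3 f.py; python3 -m handwheel '{"claw":[0.4,0.4],"delta_pos":[[0.4,0,0],[0.8,0,0]],"turn":[[0,0,0],[0,0,0]]}' 20 >/dev/null; python3 f.py; done
```

```text
torque [-0.653  0.552  0.082] F across -3.54 along -4.55 z 3.36 pos across/along mm 0.09 45.99 open 0.4444109507322965
torque [-0.666  0.618  0.107] F across -4.41 along -4.59 z 4.1 pos across/along mm 0.07 46.77 open 0.43909564630809284
```

```bash
python3 -m handwheel '{"claw":[0.4,0.4],"delta_pos":[[0.4,0,0],[0.8,0,0]],"turn":[[0,0,0],[0,0,0]]}' 20 >/dev/null; python3 f.py; python3 -m handwheel '{"claw":[0.4,0.4],"delta_pos":[[0.4,0,0],[0.8,0,0]],"turn":[[0,0,0],[0,0,0]]}' 20 >/dev/null; python3 f.py
```

```text
torque [-0.677  0.611  0.027] F across -3.9 along -3.61 z 3.93 pos across/along mm 0.11 47.59 open 0.4402011447085425
torque [-1.347  0.553  0.232] F across -3.04 along -8.86 z 4.0 pos across/along mm 0.11 48.05 open 0.4382093128535848
```

```bash
python3 -m handwheel '{"claw":[0.4,0.4],"delta_pos":[[0.4,0,0],[0.8,0,0]],"turn":[[0,0,0],[0,0,0]]}' 20 >/dev/null; python3 f.py
```

```text
torque [-2.171  0.473  0.373] F across -3.35 along -12.99 z 2.49 pos across/along mm 0.09 48.22 open 0.44092310456238853
```

Too firm now; backing off in small steps.

```bash
python3 -m handwheel '{"claw":[0.4,0.4],"delta_pos":[[-0.4,0,0],[-0.8,0,0]],"turn":[[0,0,0],[0,0,0]]}' 20 >/dev/null; python3 f.py; python3 -m handwheel '{"claw":[0.4],"delta_pos":[[0,0,0]],"turn":[[0,0,0]]}' 20 >/dev/null; python3 f.py
```

```text
torque [-0.666  0.558  0.288] F across -3.93 along -4.35 z 3.77 pos across/along mm 0.1 48.1 open 0.4422998248437105
torque [-0.952  0.55   0.315] F across -3.29 along -6.31 z 3.31 pos across/along mm 0.09 48.12 open 0.43729442144331027
```

```bash
python3 -m handwheel '{"claw":[0.4,0.4],"delta_pos":[[-0.4,0,0],[-0.4,0,0]],"turn":[[0,0,0],[0,0,0]]}' 20 >/dev/null; python3 f.py; python3 -m handwheel '{"claw":[0.4,0.4],"delta_pos":[[-0.4,0,0],[-0.4,0,0]],"turn":[[0,0,0],[0,0,0]]}' 20 >/dev/null; python3 f.py
```

```text
torque [-0.592  0.626  0.15 ] F across -4.28 along -4.08 z 3.19 pos across/along mm 0.08 48.03 open 0.44070149141227705
torque [-0.137  0.657  0.108] F across -4.84 along 0.56 z 5.39 pos across/along mm 0.09 47.96 open 0.4416483980602605
```

```bash
for i in 1 2 3; do python3 -m handwheel '{"claw":[0.4],"delta_pos":[[0,0,0]],"turn":[[0,0,0]]}' 20 >/dev/null; python3 f.py; done
```

```text
torque [-0.026  0.701  0.066] F across -2.55 along -0.0 z 4.45 pos across/along mm 0.09 47.95 open 0.4412940540374234
torque [-0.02   0.704  0.012] F across -4.03 along 0.49 z 5.49 pos across/along mm 0.1 47.96 open 0.4379073712985951
torque [-0.048  0.744  0.123] F across -4.2 along 0.48 z 5.91 pos across/along mm 0.08 47.95 open 0.4405083659155335
```

The held stiffness is high because the gripper steadies the rock. After release the jaw relaxes on its gib spring, about 3 N/mm. So I advance about 0.5 mm past touch, with a tiny yaw allowance, to leave roughly 1.5–2 N.

```bash
python3 -m handwheel '{"claw":[0.4,0.4,0.4],"delta_pos":[[0.4,0,0],[0.8,0,0],[0.8,0,0]],"turn":[[0,0,-0.003],[0,0,-0.006],[0,0,-0.006]]}' 20 >/dev/null; python3 f.py; python3 -m handwheel '{"claw":[0.4],"delta_pos":[[0,0,0]],"turn":[[0,0,0]]}' 20 >/dev/null; python3 f.py
```

```text
torque [-0.658  0.598  0.042] F across -2.82 along -4.3 z 4.76 pos across/along mm 0.12 48.23 open 0.44279975100342656
torque [-0.642  0.605  0.036] F across -3.9 along -3.5 z 4.41 pos across/along mm 0.11 48.21 open 0.4423927101401551
```

```bash
python3 -m handwheel '{"claw":[0.4,0.4],"delta_pos":[[0.3,0,0],[0.3,0,0]],"turn":[[0,0,0],[0,0,0]]}' 20 >/dev/null; python3 f.py; python3 -m handwheel '{"claw":[0.4],"delta_pos":[[0,0,0]],"turn":[[0,0,0]]}' 20 >/dev/null; python3 f.py
```

```text
torque [-0.997  0.603  0.149] F across -4.14 along -6.19 z 4.11 pos across/along mm 0.12 48.27 open 0.44052048747865846
torque [-0.929  0.577  0.08 ] F across -4.12 along -5.79 z 4.27 pos across/along mm 0.13 48.28 open 0.44312505067617874
```

```bash
python3 -m handwheel '{"claw":[0.4,0.4],"delta_pos":[[0.3,0,0],[0.3,0,0]],"turn":[[0,0,0],[0,0,0]]}' 20 >/dev/null; python3 f.py; python3 look.py
```

```text
torque [-1.203  0.604  0.154] F across -4.26 along -8.0 z 3.87 pos across/along mm 0.12 48.33 open 0.44107594888420326
scene brass box u 214.75 241.625 v 209.875 219.5
-0.0325 [210.2 215. ]
0 [224.  214.3]
0.0325 [237.8 213.6]
top brass box u 324.75 351.625 v 200.5 211.75
-0.0325 [353.7 203.8]
0 [340.1 204.9]
0.0325 [326.4 206.1]
[-1.145  0.515  0.147] [-2.97 -8.08  4.2 ]
```

```bash
python3 -m handwheel '{"claw":[0.1,0,-0.2,-0.3,-0.3],"delta_pos":[[0,0,0],[0,0,0],[0,0,0],[0,0,0],[0,0,0]],"turn":[[0,0,0],[0,0,0],[0,0,0],[0,0,0],[0,0,0]]}' 20; python3 f.py
```

```text
clock: 18.55
tcp_pos: [0.5972, -0.0767, 0.0669]
orientation: [-2.127, -2.312, -0.0]
force: [0.4, -0.8, -0.1]
opening: 0.651
gripper_force: 0.0
torque [-0.006 -0.004  0.019] F across 0.29 along -0.79 z -0.14 pos across/along mm 0.15 49.25 open 0.65131934666342
```

```bash
python3 -m handwheel '{"claw":[-0.3,-0.3,-0.3,-0.3,-0.3,-0.3,-0.3,-0.3,-0.3,-0.3],"delta_pos":[[0,0,-10],[0,0,-30],[0,0,-60],[0,0,-100],[0,0,-140],[-50,0,-150],[-100,0,-150],[-150,-10,-150],[-200,-20,-150],[-200,-20,-150]],"turn":[[0,0,0],[0,0,0],[0,0,0],[0,0,0],[0,0,0],[0,0,0],[0,0,0],[0,0,0],[0,0,0],[0,0,0]]}' 20; python3 look.py
python3 - <<'E'
from h import *
# jaw edge vs brass: intensity/saturation profile along sleeve axis in the top view, 4x per px
a=read_camera("top"); h=cv2.cvtColor(a,cv2.COLOR_BGR2HSV)
for off in (-.0137-.018,-.0137,-.0137+.018):
    r=[]
    for y in np.arange(.046,.140,.003):
        u=proj("top",(*S(off,y),.066)).astype(np.float32); g=cv2.getRectSubPix(a,(1,1),tuple(map(float,u)))[0,0]; r.append(tuple(int(x) for x in g))
    print(off,[f"{int(1000*y)}:{c[0]},{c[2]}" for y,c in zip(np.arange(.046,.140,.003),r)])
E
```

```text
clock: 19.55
tcp_pos: [0.5923, -0.283, 0.2173]
orientation: [2.133, 2.306, -0.001]
force: [1.3, 1.2, 0.0]
opening: 0.649
gripper_force: 0.0
scene brass box u 214.75 241.75 v 209.875 219.5
-0.0325 [210.2 215. ]
0 [224.  214.3]
0.0325 [237.8 213.6]
top brass box u 324.75 351.625 v 200.5 211.625
-0.0325 [353.7 203.8]
0 [340.1 204.9]
0.0325 [326.4 206.1]
[ 0.022 -0.062  0.017] [0.38 0.47 0.6 ]
-0.0317 ['46:136,126', '49:143,135', '52:150,142', '55:147,139', '58:131,125', '61:107,102', '64:91,87', '67:85,82', '70:82,79', '73:83,79', '76:92,85', '79:92,85', '82:90,84', '85:90,85', '88:91,86', '91:91,86', '94:92,87', '97:93,87', '100:92,87', '103:92,87', '106:90,86', '109:87,84', '112:87,84', '115:90,86', '118:111,104', '121:130,119', '124:141,132', '127:148,141', '130:150,143', '133:147,141', '136:141,134', '139:134,125']
-0.0137 ['46:153,145', '49:152,144', '52:149,143', '55:141,145', '58:113,155', '61:79,162', '64:67,164', '67:67,165', '70:66,165', '73:66,164', '76:66,164', '79:67,164', '82:67,164', '85:66,164', '88:64,163', '91:67,164', '94:66,164', '97:66,164', '100:67,164', '103:66,164', '106:66,164', '109:67,164', '112:66,165', '115:66,164', '118:66,164', '121:71,159', '124:104,145', '127:139,141', '130:148,142', '133:150,142', '136:150,143', '139:147,140']
0.004299999999999998 ['46:150,142', '49:150,142', '52:150,142', '55:149,141', '58:144,136', '61:130,121', '64:128,117', '67:131,119', '70:132,120', '73:134,122', '76:134,121', '79:133,122', '82:134,121', '85:133,120', '88:132,120', '91:132,121', '94:132,120', '97:132,120', '100:131,119', '103:129,118', '106:129,118', '109:129,118', '112:130,118', '115:130,119', '118:133,121', '121:134,123', '124:138,130', '127:146,139', '130:149,142', '133:149,143', '136:149,142', '139:148,141']
```

In the top view, polished jaw runs straight into brass at both ends with no gap, and the sleeve did not move on release. Handing in.

```bash
python3 -m handwheel '{"claw":[-0.3,-0.3],"delta_pos":[[0,0,0],[0,0,0]],"turn":[[0,0,0],[0,0,0]]}' >/dev/null; python3 -c "
from bench import *
print(job_done())"
```

```text
the job is handed in; nothing more can be done
None
```

The brass sleeve is seated in the V-rest and nipped end to end between both jaws, and I handed it in at about 20 s with the arm clear. I estimate 1.5–3 N on the sleeve and 0.01–0.02 rad of jaw tilt after release, neither measured directly. The sleeve briefly saw about 9–10 N while closing before I backed off.

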